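# Sort two relay modules and index the test slide by one hole

### The job

Sort the two relay modules: the one with the round tag has passed, so seat it flat in the nest on the sliding section of the test slide; the one with the long bar tag is a reject, so seat it flat in the nest of the separate black tray on the bench. Then pull the section's lock plunger up, slide the section one hole along the strip, in the direction away from the robot, let the pin into that next hole, and press the plunger fully down. Finish while still holding the plunger knob pressed home, because its spring lifts it again when let go; both modules must stay seated and the other things on the bench stay where they are.

Things in the scene. Friction and masses are not known exactly. Their poses are not given: they have to be found in the camera images.
- module_round: A grey plastic relay module, 42 mm (its x) by 64 mm (its y) by 34 mm high, about 0.12 kg, with brass screws on top and a round white tag, 24 mm across, 3 mm high, centred on its top. Origin: centre of the underside, z up. It starts upright on the bench, on either side of the other one.
- module_bar: A grey plastic relay module, 42 mm (its x) by 64 mm (its y) by 34 mm high, about 0.12 kg, with brass screws on top and a white bar tag, 38 by 9 mm, long side along y, 3 mm high, centred on its top. Origin: centre of the underside, z up. It starts upright on the bench, on either side of the other one.
- pass_nest (a point): Pocket with grey walls on the sliding section, floor 44 mm above the bench, moving with it. Pocket 48 mm (x) by 70 mm (y) inside, 4 mm walls rising 10 mm above its floor; a module fits either end round with 3 mm to spare. This point: centre of the pocket floor, z up. Its x is the way the section slides; the knob axis lies 79 mm along -y.
- reject_nest (a point): The pocket of the same kind on the fixed black tray (80 by 100 mm, lying flat on the bench); its floor is 6 mm above the bench. Pocket 48 mm (x) by 70 mm (y) inside, 4 mm walls rising 10 mm above its floor; a module fits either end round with 3 mm to spare. This point: centre of the pocket floor, z up.
- knob: Black upright cylindrical knob of the lock plunger, 26 mm diameter, 34 mm high; moves with plunger and section. Origin: centre of its underside, z up, x the way the section slides; 68 mm above the bench when home, about 73 mm at the start. Below it: a 9 mm pin, a 22 mm steel collar (top 58 mm above the bench), a clear plate (top 44 mm). Can be pinched from above.
- plunger (a joint): How far the lock plunger is raised (m): 0 fully home, 0.018 fully pulled. Untouched, its spring (500 N/m) leaves it at about 0.005, where it still locks in a hole: pressing home takes about 3 N, pulling to 0.015 about 5 N. The pin is clear of the strip above 0.010; between holes its tip lies on the strip at 0.010, so it goes home only over a hole.
- section (a joint): Travel of the sliding section (m) along the rail, growing away from the robot: 0 with the pin over hole1, where it starts locked; 0.050 over hole2, the next hole; 0.100 over hole3. About 1.5 N of friction; it stays where it is left. The pin has 1.5 mm play on each side in a hole.
- hole1 (a point): Centre of the mouth of hole 1 in the fixed aluminium index strip (250 by 26 mm, top 30 mm above the bench, five 11 mm holes 50 mm apart, hole0 nearest the robot). Its x axis runs along the strip, the way the section slides. The pin is in this hole at the start.
- hole2 (a point): Centre of the mouth of hole 2 in the fixed aluminium index strip (250 by 26 mm, top 30 mm above the bench, five 11 mm holes 50 mm apart, hole0 nearest the robot). Its x axis runs along the strip, the way the section slides. The next hole: the pin must end in this one.
- screwdriver: Bystander: a screwdriver, 180 mm long, black handle, lying on the bench. Origin: its middle.
- heatsink: Bystander: a finned aluminium heat sink, 60 by 50 by 26 mm. Origin: centre of its underside.
- capacitor: Bystander: an upright can capacitor, 22 mm diameter, 26 mm high. Origin: centre of its underside.
- terminal_block: Bystander: a white terminal block, 56 by 20 by 23 mm. Origin: centre of its underside.
- spool: Bystander: a grey spool, 56 mm diameter, 40 mm high, upright. Origin: centre of its underside.
There are look-alikes about, which are no part of the job. Of the things that look like the part that bears reject_nest, the middle-sized one is meant. What is shaped like the module_round but orange is not meant.

How it is judged (in metres and radians):
On the way, in this order (a step that is already met when the one before it is completed fails the run):
1. both modules seated in their nests and let go, the section still locked in its first hole (x of module_round in the frame of pass_nest between -0.006 and 0.006 m and y of module_round in the frame of pass_nest between -0.006 and 0.006 m and z of module_round in the frame of pass_nest between -0.003 and 0.004 m and angle between each of module_round, module_bar's own z axis and vertical below 0.1 rad and angle between the y axis of module_round and the y axis of pass_nest, either way round below 0.2 rad and x of module_bar in the frame of reject_nest between -0.006 and 0.006 m and y of module_bar in the frame of reject_nest between -0.006 and 0.006 m and z of module_bar in the frame of reject_nest between -0.003 and 0.004 m and angle between the y axis of module_bar and the y axis of reject_nest, either way round below 0.2 rad and contact force between each of module_round, module_bar and the fingers below 0.1 N and value of joint section below 0.004 m), for 0.2 s.
2. the lock plunger pulled clear of the strip (value of joint plunger above 0.0105 m), for 0.05 s.
3. the pin in the next hole (value of joint section between 0.047 and 0.053 m and value of joint plunger below 0.0075 m), for 0.1 s.
At the end, for the whole second after the job is handed in: Fingers on the knob (over 1 N), plunger within 2 mm of home, section 50 mm along within 3 mm; round-tag module in the section's nest, bar-tag module in the tray's nest, each within 6 mm of its centre, on the floor within 4 mm, upright within 0.1 and aligned within 0.2 rad (value of joint plunger below 0.002 m and value of joint section between 0.047 and 0.053 m and contact force between knob and the fingers above 1 N and x of module_round in the frame of pass_nest between -0.006 and 0.006 m and y of module_round in the frame of pass_nest between -0.006 and 0.006 m and z of module_round in the frame of pass_nest between -0.003 and 0.004 m and angle between each of module_round, module_bar's own z axis and vertical below 0.1 rad and angle between the y axis of module_round and the y axis of pass_nest, either way round below 0.2 rad and x of module_bar in the frame of reject_nest between -0.006 and 0.006 m and y of module_bar in the frame of reject_nest between -0.006 and 0.006 m and z of module_bar in the frame of reject_nest between -0.003 and 0.004 m and angle between the y axis of module_bar and the y axis of reject_nest, either way round below 0.2 rad); the arm keeps its last pose, push and grip.
It fails at once if a bystander moved more than 30 mm (distance of any of screwdriver, heatsink, capacitor, terminal_block, spool from where it was at the start of the episode above 0.03 m).
It also fails if it takes over 67 s, if anything falls off the work surface, if the arm or the gripper's body presses on something with over 40 N, if the wrist force passes 120 N, or if a joint passes its speed limit or range.

### The arm

A 7-joint arm with a two-finger parallel gripper is mounted at the origin on the work surface. World frame = base frame: x ahead of the robot, y to its left, z up, the work surface at z = 0. Lengths are in m, angles in degrees, forces in N, time in s.
With the tool pointing down it reaches from about 0.425 to 0.875 m from the base axis. Payload 4.7 kg.
Tool frame: the origin (TCP) lies between the finger pads; the fingertips stand 14 mm ahead of it and the grasp point (between the pads) lies 5 mm behind it; z points along the fingers, y is the line along which they close (so a half turn about z gives the same grasp; the last joint's range is limited). The gripper opens to 85 mm and grips with 20 to 120 N. Pads are 22 mm wide; open, the fingers measure 114 mm over their backs; the gripper's body (76 mm by 85 mm) begins 54 mm behind the grasp point. The pads swing forward as they close: fully open they stand 13 mm farther back than shut.
Start: joints at [74.032, 18.392, -4.016, 83.108, 1.295, 78.541, -3.26], TCP at [0.188, -0.622, 0.245] pointing down, gripper open.
Joint ranges: [-163.93, 163.93], [-17.29, 119.83], [-79.2, 71.16], [3.27, 140.29], [-89.18, 269.18], [5.43, 117.66], [-154.24, 154.24]. Speed limits (degrees/s): [147.25, 147.25, 180, 180, 180, 180, 180].

### API

Orientations are given as [roll, pitch, yaw] about the fixed x, y, z axes, in that order (R = Rz(yaw) Ry(pitch) Rx(roll)).
In Python, from plant import manip gives the robot as it stands.
- The arm moves only by the shell command python3 -m crank 'ROWS'. ROWS is JSON, a list that holds one entry, the list of rows, each a list of 5 numbers: the shift along the tool's x, y, z in cm, then the turn about the tool's z in rad, then the closure, from 0 (fully open) to 1 (shut). In form: [[[x, y, z, yaw, fingers], ...]]. A call has 1 to 8 rows; each row is the pose to reach, as a shift and turn from the pose commanded when the call began, along the tool's axes at that moment; what a row does not reach only later rows make up. A row lasts 1/8 s, in which the tool goes at most 62.5 mm and 10.7 degrees, less where a joint would pass 70% of its speed; a pose out of reach is approached as far as the arm can. A call with a gripper value outside its range is refused whole. The fingers move at their own pace and stop on an object; the grip force is fixed at half the most. Time passes only in rows, so rows that repeat a pose let the fingers close. It gives the time, the measured TCP pose, the force, the opening and the grip force at its end, in the units of the state.
- manip.state(): the state, without advancing time (a new reading comes with each control period).
- manip.grab_frame(name): name is "scene" or "top"; returns the picture (384x512x3 uint8, blue, green, red); there is no depth.
- manip.get_calibration(name): a dict with "vertical_fov" (degrees; the focal length in pixels is half the picture's height over the tangent of half this angle, whatever the lens; pixels are square), "cx", "cy" (the principal point, pixels), "extrinsics" (4x4, takes a point from camera to world coordinates). Camera axes: x right, y down, z forward; pixel columns grow to the right and rows downward; lengths in m; the calibration is good to about 2 mm. A picture is of the moment at which its call begins. get_calibration takes no time and is no camera call.
- manip.sign_off(): hands the job in; it is judged then, once.
Trained networks look in the newest picture that a camera, given by its name, has taken for a name from the list of things; names that differ only in an ending like _2 or _b are one class to them, and where a whole thing is asked for, a point or a joint stands for the part that bears it (a point fixed in the world has none). Each returns a list of dicts, best first, with "confidence" (0 to 1); they miss things now and then, are a little off and sometimes report something else, mostly with a low value. They report only what shows in the picture. A call takes as long as a camera call. They do not tell look-alikes from the thing itself.
- manip.spot_in(camera, thing): "rect" ([left, top, right, bottom] as shares, 0 to 1, of the picture: columns of its width, rows of its height, round what is visible of it).
- manip.outline_of(camera, thing): "mask" (384x512 bool, what is visible of it) and "rect" ([left, top, right, bottom] as shares, 0 to 1, of the picture: columns of its width, rows of its height, round what is visible of it).
The state is a dict: "time_s": time; "joints": joint angles; "joint_velocities": joint speeds; "joint_torque": joint torques, N m; "tcp_pos": TCP position; "eef_rot": TCP orientation; "wrist_force": force on the tool from outside, world axes, zero at the start; "moment": the same for the moment, N m; "opening": finger opening in m; "gripper_force": force on a finger pad.
Only numpy, scipy, OpenCV 4.12 (cv2) and the standard library are available. Lean on these libraries where they do the work, as an engineer would, in place of code of your own. Each camera call takes 0.05 s, during which the arm holds its last target. There are 200 camera calls.

## Working session

There is one attempt and no reset: what is moved stays moved. The work goes in short steps, Python scripts to look and compute and a shell command to move; the robot and the scene stay as the last step left them, time stands still between calls to the robot, and variables do not carry over. Pictures are saved under pics/ and viewed, at most 10 in all, crops included, and the job is handed in when it is done.

```bash
ls; mkdir -p pics
python3 - <<'E'
from plant import manip
import cv2
for n in ["scene","top"]:
    im=manip.grab_frame(n); cv2.imwrite(f"pics/{n}0.png",im)
    print(n,manip.get_calibration(n))
    for t in ["module_round","module_bar","pass_nest","reject_nest","knob","hole1","hole2","spool","heatsink","capacitor","terminal_block","screwdriver"]:
        try: print(t,[([round(float(r)*s) for r,s in zip(d["rect"],[512,384]*2)],round(d["confidence"],2)) for d in manip.spot_in(n,t)])
        except Exception as e: print(t,e)
print(manip.state())
E
```

```text
pics
scene {'vertical_fov': 50.993762586918365, 'cx': 258.44413409179134, 'cy': 195.03280273252636, 'extrinsics': array([[-0.3640103 ,  0.64288376, -0.67394137,  1.17566739],
       [ 0.93135685,  0.25778595, -0.2571397 ,  0.19413941],
       [ 0.00842168, -0.72128141, -0.69259094,  0.72622504],
       [ 0.        ,  0.        ,  0.        ,  1.        ]])}
module_round [([181, 140, 206, 158], 0.95), ([174, 164, 206, 190], 0.72)]
module_bar [([233, 179, 255, 200], 0.74)]
pass_nest [([312, 199, 376, 257], 0.55)]
reject_nest [([187, 220, 236, 252], 0.92), ([146, 203, 182, 226], 0.82), ([227, 144, 278, 170], 0.62)]
knob [([321, 199, 337, 219], 0.61)]
hole1 [([285, 195, 382, 336], 0.95)]
hole2 [([285, 195, 382, 336], 0.95)]
spool [([235, 254, 260, 289], 0.84), ([93, 196, 126, 221], 0.6)]
heatsink [([90, 196, 124, 221], 0.61), ([312, 199, 379, 254], 0.37)]
capacitor [([286, 181, 297, 192], 0.6), ([310, 202, 378, 255], 0.39)]
terminal_block [([259, 229, 268, 253], 0.56)]
screwdriver [([322, 198, 335, 218], 0.42)]
top {'vertical_fov': 47.59640792293355, 'cx': 256.4161254645351, 'cy': 191.36
[... 1083 characters left out ...]
: array([74.03273138, 18.39071283, -4.01640684, 83.10899822,  1.29570352,
       78.5390947 , -3.26090872]), 'joint_velocities': array([-0.10342703, -0.04630585,  0.04998644,  0.07610115, -0.04159176,
       -0.09634978, -0.05716762]), 'joint_torque': array([ 9.87889580e-04, -4.93387914e+01, -3.80980130e-01, -3.14576268e+01,
        1.31448908e-02,  1.44853442e-03, -3.28092156e-06]), 'tcp_pos': array([ 0.18757844, -0.62236527,  0.24534961]), 'eef_rot': array([1.79993633e+02, 3.31180091e-03, 1.67756188e+01]), 'wrist_force': array([ 1.10508860e-05,  1.98772044e-01, -2.57029198e-01]), 'moment': array([-0.00212505, -0.03726561,  0.00368569]), 'gripper_force': 0.0, 'opening': 0.08556146913270855}
```

Run:
```python
import cv2
t=cv2.imread("pics/top0.png"); cv2.imwrite("pics/top0b.png",cv2.resize(t[95:320,130:430],None,fx=2.66,fy=2.66,interpolation=cv2.INTER_CUBIC))
t=cv2.imread("pics/scene0.png"); cv2.imwrite("pics/scene0b.png",cv2.resize(t,(800,600),interpolation=cv2.INTER_CUBIC))
```

```text
(no output)
```

View pics/top0b.png

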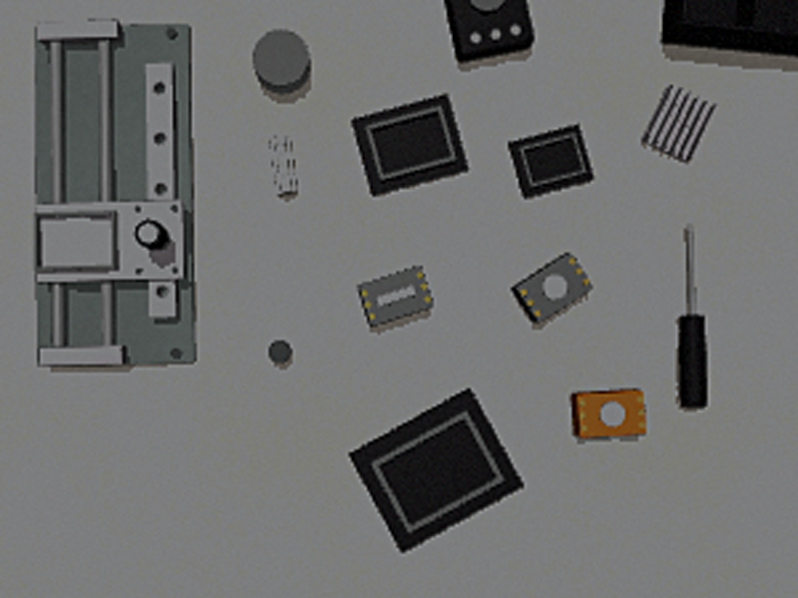

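View pics/scene0b.png

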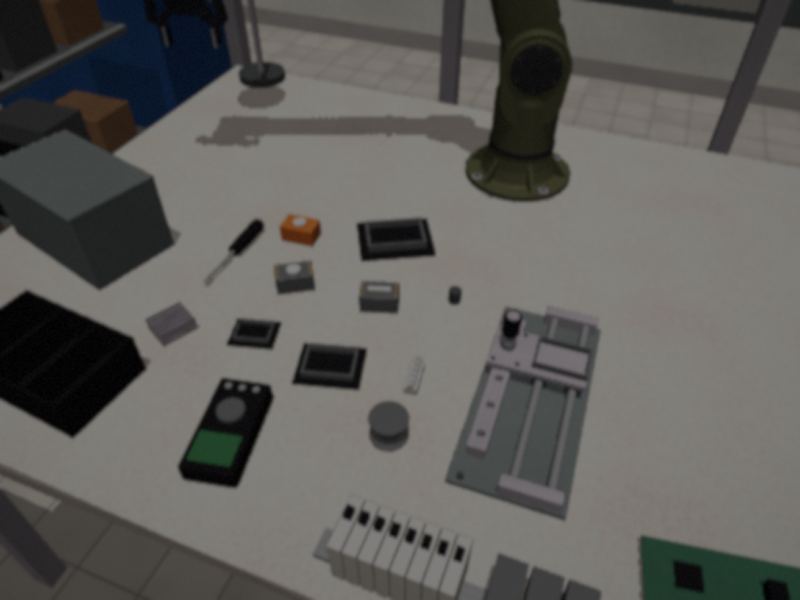

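Top crop (2.66x): candidates are the round-tag grey module (555,287), the bar-tag module (397,297), and an orange decoy with a round tag (612,414). There are three trays: small (550,160), middle about 100x77 mm (410,145), and big (437,470). I choose the middle tray and the two grey modules. The slide is on the left with its pocket at (77,243), knob at (150,234) and holes at (159,88), (158,138), (160,189), (161,292).

```bash
cat > h.py <<'E'
import numpy as np, cv2
from plant import manip
def cam(n):
    c=manip.get_calibration(n); f=192/np.tan(np.radians(c["vertical_fov"]/2))
    return f,c["cx"],c["cy"],np.array(c["extrinsics"])
def toworld(n,uv,z):
    f,cx,cy,E=cam(n); uv=np.atleast_2d(uv).astype(float)
    d=np.c_[(uv-[cx,cy])/f,np.ones(len(uv))]@E[:3,:3].T
    return (E[:3,3]+d*((z-E[2,3])/d[:,2])[:,None])[:,:2]
def proj(n,P):
    f,cx,cy,E=cam(n); q=(np.atleast_2d(P)-E[:3,3])@E[:3,:3]
    return q[:,:2]/q[:,2:]*f+[cx,cy]
def go(pos,yaw=None):
    """row values reaching world pos (m), world yaw (deg), tool pointing down"""
    s=manip.state(); p=s["tcp_pos"]; y=np.radians(s["eef_rot"][2]); d=(np.array(pos)-p)*100
    dy=0 if yaw is None else (np.degrees(y)-yaw+90)%180-90
    print("tcp",p.round(4),"rot",s["eef_rot"].round(2),"-> row",(np.cos(y)*d[0]+np.sin(y)*d[1]).round(2),(np.sin(y)*d[0]-np.cos(y)*d[1]).round(2),(-d[2]).round(2),np.radians(dy).round(3))
E
python3 - <<'E'
from h import *
t=cv2.imread("pics/top0.png"); g=cv2.cvtColor(t,cv2.COLOR_BGR2GRAY).astype(float)
def full(x,y): return np.array([130+(x+.5)/2.66-.5,95+(y+.5)/2.66-.5])
def blob(x,y,r,sign):
    u,v=full(x,y); 
    for _ in range(4):
        U,V=np.meshgrid(np.arange(512),np.arange(384)); m=(np.hypot(U-u,V-v)<=r)
        b=np.median(g[(np.hypot(U-u,V-v)<=r+1)&(np.hypot(U-u,V-v)>r-1.2)])
        w=np.clip(sign*(g-b),0,None)*m; w[w<0.25*w.max()]=0
        u,v=(w*U).sum()/w.sum(),(w*V).sum()/w.sum()
    return u,v
print("holes"); H=[]
for c in [(159,88),(158,138),(160,189),(161,292)]:
    p=blob(*c,3.6,-1); w=toworld("top",p,.030)[0]; H.append(w); print(np.round(p,2),w.round(4))
H=np.array(H); k=np.array([4,3,2,0])
px,py=np.polyfit(k,H[:,0],1),np.polyfit(k,H[:,1],1); print("fit",px,py,"ang",np.degrees(np.arctan2(py[0],px[0])))
h1=np.array([px[0]+px[1],py[0]+py[1]]);a=np.arctan2(py[0],px[0]); print("hole1",h1,"nest",h1+.079*np.array([-np.sin(a),np.cos(a)]))
for n,c,r in [("round",(555,287),6.5),("bar",(397,297),9)]:
    p=blob(*c,r,1); print(n,np.round(p,2),toworld("top",p,.037).round(4))
for n in ["module_round","module_bar","reject_nest","pass_nest","knob"]:
    for d in manip.outline_of("top",n):
        m=d["mask"].astype(np.uint8); cs=max(cv2.findContours(m,cv2.RETR_EXTERNAL,cv2.CHAIN_APPROX_NONE)[0],key=len)
        z={"module_round":.034,"module_bar":.034,"reject_nest":.006,"pass_nest":.05,"knob":.09}[n]
        W=toworld("top",cs[:,0],z); r=cv2.minAreaRect((W*1000).astype(np.float32))
        b=cv2.boxPoints(r); e=b[1]-b[0],b[2]-b[1]; L=max(e,key=np.linalg.norm)
        print(n,round(d["confidence"],2),"c",np.round(r[0],1),"sz",np.round(r[1],1),"long axis deg",round(np.degrees(np.arctan2(L[1],L[0]))%180,1))
big=cv2.resize(t[125:230,255:365],None,fx=7,fy=5.7*1,interpolation=cv2.INTER_NEAREST)
big=cv2.resize(t[125:225,255:365],(770,700)[:2] if 0 else (660,600),interpolation=cv2.INTER_CUBIC)
cv2.imwrite("pics/close.png",np.clip(big.astype(float)*1.7,0,255).astype(np.uint8))
E
```

```text
holes
[189.44 127.59] [0.689  0.1175]
[189.57 146.52] [0.639  0.1165]
[189.83 165.57] [0.589  0.1151]
[190.21 204.02] [0.489  0.1128]
fit [0.04999595 0.48901435] [0.00117815 0.11281559] ang 1.3499230705355114
hole1 [0.5390103  0.11399375] nest [0.53714919 0.19297182]
round [338.21 202.34] [[ 0.4935 -0.2676]]
bar [277.81 204.01] [[ 0.4891 -0.1129]]
module_round 0.97 c [ 492.2 -265.8] sz [42.5 68.7] long axis deg 122.3
module_round 0.88 c [ 373.5 -318.4] sz [45.6 71.1] long axis deg 93.4
module_bar 0.73 c [ 484.9 -113.6] sz [43.8 67.5] long axis deg 108.2
module_bar 0.56 c [586.2 159.4] sz [337.3 152.6] long axis deg 1.2
reject_nest 0.88 c [ 620.1 -272. ] sz [58.9 74.3] long axis deg 104.2
reject_nest 0.82 c [ 635.7 -130.3] sz [ 82.1 102.3] long axis deg 105.5
reject_nest 0.79 c [ 315.8 -154.6] sz [111.3 137.3] long axis deg 119.2
reject_nest 0.42 c [589.9 165. ] sz [345.8 156.4] long axis deg 1.2
knob 0.64 c [532.5 150.4] sz [ 76.5 139.4] long axis deg 91.6
```

View pics/close.png

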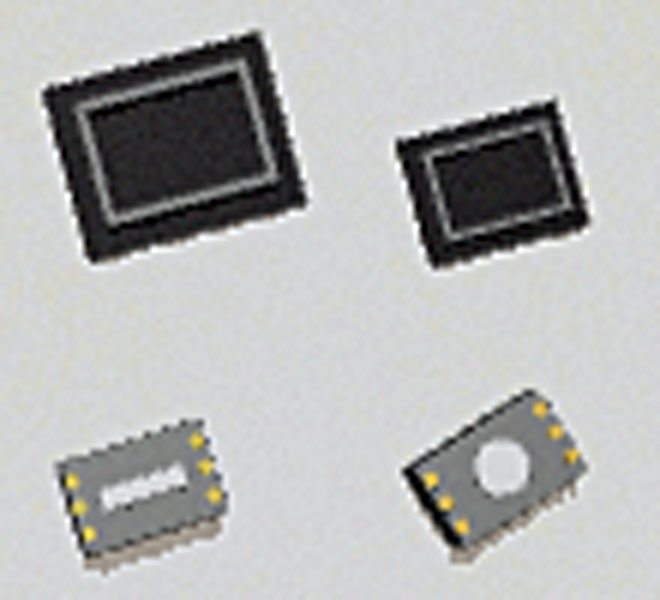

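Close crop (6x, origin at 255,125): the bar-tag module is at about (144,487) and the round-tag module at (501,468). The middle tray's pocket centre is at about (178,144). All of these match the description. Next I refine the poses with template fits at the right heights.

```bash
cat >> h.py <<'E'
from scipy.optimize import differential_evolution
def fit(g,n,z,inn,out,c0,a0,da=4,r=.012):
    """inn,out: local point sets (m); maximise mean(inn)-mean(out) over x,y,angle"""
    def val(q,P):
        c,s=np.cos(q[2]),np.sin(q[2]); W=np.c_[P@[c,-s]+q[0],P@[s,c]+q[1],np.full(len(P),z)]
        uv=proj(n,W).astype(np.float32); return cv2.remap(g,uv[None,:,0],uv[None,:,1],cv2.INTER_LINEAR).mean()
    a0=np.radians(a0); da=np.radians(da)
    R=differential_evolution(lambda q:val(q,out)-val(q,inn),[(c0[0]-r,c0[0]+r),(c0[1]-r,c0[1]+r),(a0-da,a0+da)],seed=0,maxiter=60,popsize=12)
    return R.x[:2].round(4),np.degrees(R.x[2]).round(2),round(-R.fun,1)
def grid(w,h,st=.0008):
    X,Y=np.meshgrid(np.arange(-w/2,w/2+1e-9,st),np.arange(-h/2,h/2+1e-9,st)); return np.c_[X.ravel(),Y.ravel()]
def ring(w,h,t):  # between w x h and (w+2t)x(h+2t)
    P=grid(w+2*t,h+2*t); return P[(abs(P[:,0])>w/2)|(abs(P[:,1])>h/2)]
def disc(r0,r1):
    P=grid(2*r1,2*r1); d=np.hypot(*P.T); return P[(d>=r0)&(d<=r1)]
E
python3 - <<'E'
from h import *
for n in ["top","scene"]:
    g=cv2.cvtColor(cv2.imread(f"pics/{n}0.png"),cv2.COLOR_BGR2GRAY).astype(np.float32)
    both=lambda a,b:np.vstack([a,b])
    print(n,"reject",fit(g,n,.016,ring(48,70,4) if 0 else ring(.048,.070,.004),both(ring(.056,.078,.006),ring(.036,.058,.006)),(.636,-.131),15.5))
    print("bar",fit(g,n,.037,grid(.009,.038),ring(.009,.038,.006),(.485,-.114),17.5))
    print("round",fit(g,n,.037,disc(0,.012),disc(.012,.017),(.4935,-.2676),32.4))
    print("pass wall dark",fit(g,n,.054,both(ring(.056,.078,.003),ring(.040,.062,.004)),ring(.048,.070,.004),(.537,.193),1.35,1))
    print("orange",fit(g,n,.037,disc(0,.012),disc(.012,.017),(.374,-.318),0))
E
```

```text
top reject (array([ 0.6374, -0.1302]), np.float64(15.47), np.float32(43.3))
bar (array([ 0.4851, -0.1142]), np.float64(17.38), np.float64(40.4))
round (array([ 0.4935, -0.2677]), np.float64(29.81), np.float64(46.8))Traceback (most recent call last):
  File "<stdin>", line 8, in <module>
  File "h.py", line 25, in fit
    R=differential_evolution(lambda q:val(q,out)-val(q,inn),[(c0[0]-r,c0[0]+r),(c0[1]-r,c0[1]+r),(a0-da,a0+da)],seed=0,maxiter=60,popsize=12)
    return fun(*args, **kwargs)
    ret = solver.solve()
    next(self)
    ~~~~^^^^^^
    energy = self.func(parameters)
    return self.f(x, *self.args)
           ~~~~~~^^^^^^^^^^^^^^^
  File "h.py", line 25, in <lambda>
    R=differential_evolution(lambda q:val(q,out)-val(q,inn),[(c0[0]-r,c0[0]+r),(c0[1]-r,c0[1]+r),(a0-da,a0+da)],seed=0,maxiter=60,popsize=12)
                                      ~~~^^^^^^^
  File "h.py", line 23, in val
    uv=proj(n,W).astype(np.float32); return cv2.remap(g,uv[None,:,0],uv[None,:,1],cv2.INTER_LINEAR).mean()
       ~~~~^^^^^
  File "h.py", line 11, in proj
    f,cx,cy,E=cam(n); q=(np.atleast_2d(P)-E[:3,3])@E[:3,:3]
              ~~~^^^
  File "h.py", line 4, in cam
    c=manip.get_calibration(n); f=192/np.tan(np.radians(c["vertical_fov"]/2))
ValueError: time passes only in moves, steps and waits
```

```bash
sed -i 's/^def cam(n):/import functools\n@functools.cache\ndef cam(n):/' h.py
python3 - <<'E'
from h import *
both=lambda a,b:np.vstack([a,b])
for n in ["top","scene"]:
    g=cv2.cvtColor(cv2.imread(f"pics/{n}0.png"),cv2.COLOR_BGR2GRAY).astype(np.float32)
    if n=="scene":
        print(n,"reject",fit(g,n,.016,ring(.048,.070,.004),both(ring(.056,.078,.006),ring(.036,.058,.006)),(.637,-.130),15.5))
        print("bar",fit(g,n,.037,grid(.009,.038),ring(.009,.038,.006),(.485,-.114),17.5))
        print("round",fit(g,n,.037,disc(0,.012),disc(.012,.017),(.4935,-.2676),32.4))
    print("pass wall dark",fit(g,n,.054,both(ring(.056,.078,.003),ring(.040,.062,.004)),ring(.048,.070,.004),(.537,.193),1.35,1))
go((.485,-.114,.15),17.4)
E
```

```text
pass wall dark (array([0.5339, 0.1903]), np.float64(1.79), np.float32(42.1))
scene reject (array([ 0.625 , -0.1324]), np.float64(15.73), np.float64(8.7))
bar (array([ 0.4835, -0.1144]), np.float64(17.91), np.float64(26.6))
round (array([ 0.493 , -0.2669]), np.float64(32.73), np.float64(30.9))
pass wall dark (array([0.5392, 0.1931]), np.float64(2.05), np.float32(13.9))
tcp [ 0.1876 -0.6223  0.2453] rot [180.     0.    16.78] -> row 43.15 -40.09 9.53 -0.011
```

```bash
python3 -m crank '[[[43.15,-40.09,0,-0.011,0],[43.15,-40.09,0,-0.011,0],[43.15,-40.09,0,-0.011,0],[43.15,-40.09,0,-0.011,0],[43.15,-40.09,0,-0.011,0],[43.15,-40.09,0,-0.011,0],[43.15,-40.09,4,-0.011,0],[43.15,-40.09,9,-0.011,0]]]'; python3 -c "
from h import *
go((.4845,-.1143,.028),17.4)"
```

```text
time_s: 2.55
tcp_pos: [0.4381, -0.1961, 0.2065]
eef_rot: [179.8, -0.2, 17.4]
wrist_force: [0.7, -0.3, -0.8]
opening: 0.085
gripper_force: 0.0
tcp [ 0.4381 -0.1961  0.2065] rot [ 1.7978e+02 -1.7000e-01  1.7450e+01] -> row 6.88 -6.41 17.85 0.001
```

```bash
python3 -m crank '[[[6.88,-6.41,5,0,0],[6.88,-6.41,9,0,0],[6.88,-6.41,9,0,0],[6.88,-6.41,9,0,0]]]'; python3 -c "
from h import *
go((.4845,-.1143,.028),17.4)"
```

```text
time_s: 3.05
tcp_pos: [0.4824, -0.1164, 0.1153]
eef_rot: [-180.0, 0.0, 17.4]
wrist_force: [-0.8, 0.2, 0.9]
opening: 0.0858
gripper_force: 0.0
tcp [ 0.4824 -0.1164  0.1153] rot [-1.800e+02  4.000e-02  1.742e+01] -> row 0.26 -0.14 8.73 0.0
```

```bash
python3 -m crank '[[[0.26,-0.14,4,0,0],[0.26,-0.14,8.8,0,0],[0.26,-0.14,8.8,0,0],[0.26,-0.14,8.8,0,1],[0.26,-0.14,8.8,0,1],[0.26,-0.14,8.8,0,1],[0.26,-0.14,8.8,0,1]]]'; python3 -c "
from h import *
cv2.imwrite('pics/s1.png',cv2.resize(manip.grab_frame('scene')[120:260,130:330],(800,560),interpolation=cv2.INTER_CUBIC))
go((.637,-.1305,.12),15.5)"
```

```text
time_s: 3.92
tcp_pos: [0.487, -0.115, 0.0304]
eef_rot: [179.8, -0.2, 17.4]
wrist_force: [-0.4, -0.6, 7.7]
opening: 0.0624
gripper_force: 66.6
tcp [ 0.4871 -0.1151  0.0304] rot [179.76  -0.24  17.36] -> row 13.85 5.95 -8.96 0.033
```

View pics/s1.png

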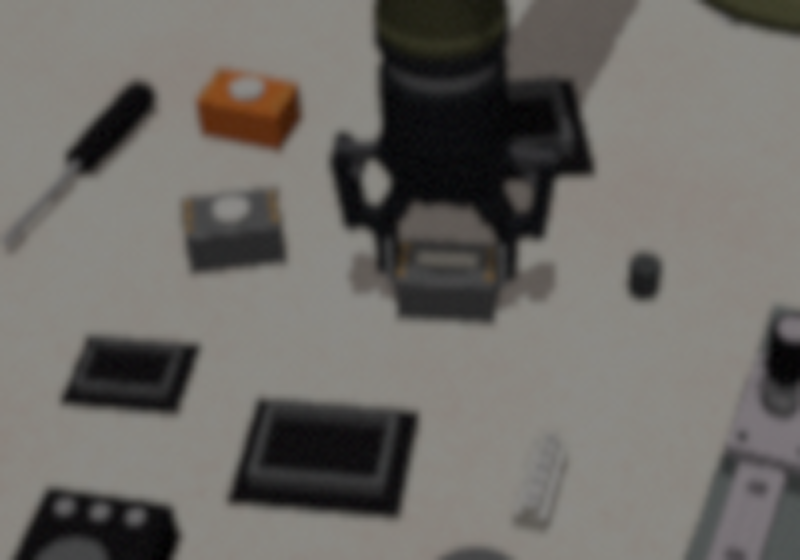

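The picture shows the fingers gripping the bar module by its long ends (opening 62 mm, tag still centred), which is a sound grip. I lift it and carry it over the tray.

```bash
python3 -m crank '[[[0,0,-4,0,1],[0,0,-9,0,1],[5,2,-9,0.03,1],[10,4.5,-9,0.03,1],[13.85,5.95,-9,0.033,1],[13.85,5.95,-9,0.033,1],[13.85,5.95,-9,0.033,1],[13.85,5.95,-9,0.033,1]]]'; python3 -c "
from h import *
n='top';im=manip.grab_frame(n); cv2.imwrite('pics/t2.png',cv2.resize(im[110:210,230:330],(600,600),interpolation=cv2.INTER_CUBIC))
go((.637,-.1305,.037),15.5)"
```

```text
time_s: 4.97
tcp_pos: [0.6336, -0.1295, 0.1178]
eef_rot: [179.9, 0.0, 15.5]
wrist_force: [0.5, 0.6, -0.7]
opening: 0.0623
gripper_force: 66.5
tcp [ 0.6337 -0.1295  0.1178] rot [1.7994e+02 1.0000e-02 1.5500e+01] -> row 0.29 0.19 8.08 0.0
```

View pics/t2.png

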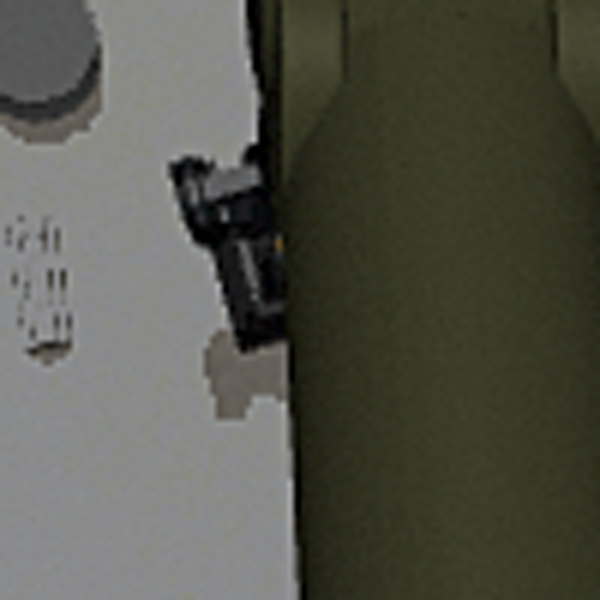

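Top view: the arm hides the module, but the module is still held (opening 62.3 mm). I lower it partway to see where it settles.

```bash
python3 -m crank '[[[0.3,0.1,3,0,1],[0.3,0.1,4.5,0,1],[0.3,0.1,4.5,0,1],[0.3,0.1,4.5,0,1],[0.3,0.1,4.5,0,1],[0.3,0.1,4.5,0,1]]]'; python3 -c "
from h import *
n='scene';im=manip.grab_frame(n); g=cv2.cvtColor(im,cv2.COLOR_BGR2GRAY).astype(np.float32)
cv2.imwrite('pics/s3.png',cv2.resize(im[170:270,170:300],(780,600),interpolation=cv2.INTER_CUBIC))
go((.639,-.1298,.0365),15.5)"
```

```text
time_s: 5.78
tcp_pos: [0.6381, -0.1294, 0.073]
eef_rot: [180.0, -0.1, 15.5]
wrist_force: [-0.5, -0.3, -1.8]
opening: 0.0625
gripper_force: 66.5
tcp [ 0.638  -0.1294  0.0728] rot [ 1.7997e+02 -4.0000e-02  1.5520e+01] -> row 0.09 0.07 3.63 0.0
```

View pics/s3.png

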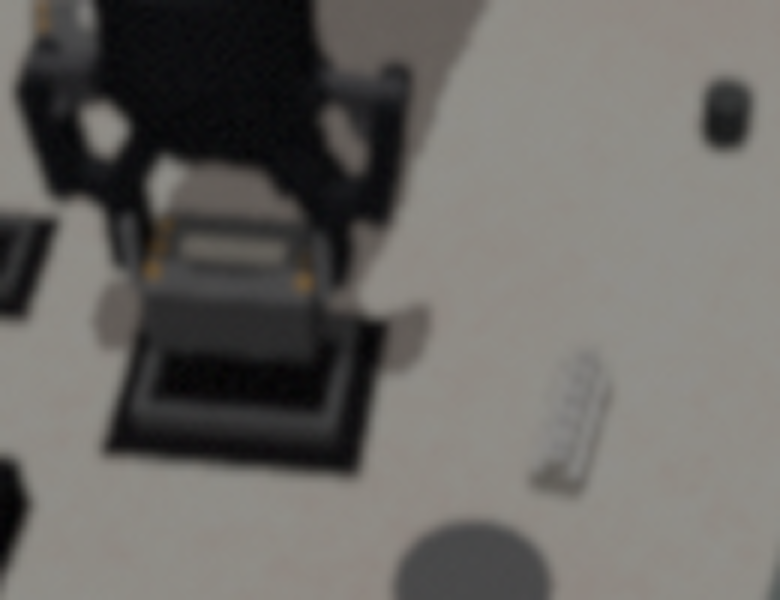

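Scene crop: the module (tag centre about 230,250) hangs level over the pocket and aligned with it. I lower it into the pocket.

```bash
python3 -m crank '[[[0.1,0.07,1.5,0,1],[0.1,0.07,2.8,0,1],[0.1,0.07,3.3,0,1],[0.1,0.07,3.6,0,1],[0.1,0.07,3.6,0,1],[0.1,0.07,3.6,0,1]]]'
```

```text
time_s: 6.58
tcp_pos: [0.639, -0.1296, 0.0366]
eef_rot: [180.0, -0.0, 15.5]
wrist_force: [-1.7, 0.5, 2.9]
opening: 0.0622
gripper_force: 66.9
```

```bash
python3 -m crank '[[[0,0,0,0,0],[0,0,0,0,0],[0,0,0,0,0],[0,0,-3,0,0],[0,0,-8,0,0],[0,0,-12,0,0],[-4,9,-12,0,0],[-8,12,-12,0,0]]]'
python3 - <<'E'
from h import *
go((.4935,-.2674,.12),32.5)
n="scene"; im=manip.grab_frame(n); g=cv2.cvtColor(im,cv2.COLOR_BGR2GRAY).astype(np.float32)
print("seat fit scene",fit(g,n,.043,grid(.009,.038),ring(.009,.038,.006),(.637,-.130),15.5))
E
```

```text
time_s: 7.58
tcp_pos: [0.6037, -0.249, 0.1572]
eef_rot: [179.9, -0.1, 15.6]
wrist_force: [-0.1, -1.1, -0.6]
opening: 0.0854
gripper_force: 0.0
tcp [ 0.6037 -0.249   0.1572] rot [ 1.799e+02 -1.300e-01  1.565e+01] -> row -11.11 -1.2 3.72 -0.294
seat fit scene (array([ 0.6366, -0.1309]), np.float64(15.37), np.float64(33.7))
```

```bash
python3 -m crank '[[[-5.5,-0.6,0,-0.15,0],[-11.1,-1.2,2,-0.294,0],[-11.1,-1.2,5.5,-0.294,0],[-11.1,-1.2,5.5,-0.294,0],[-11.1,-1.2,5.5,-0.294,0],[-11.1,-1.2,5.5,-0.294,0]]]'
python3 - <<'E'
from h import *
go((.4935,-.2675,.028),32.5)
n="top"; im=manip.grab_frame(n); g=cv2.cvtColor(im,cv2.COLOR_BGR2GRAY).astype(np.float32)
print("bar seat, top",fit(g,n,.043,grid(.009,.038),ring(.009,.038,.006),(.637,-.130),15.5))
E
```

```text
time_s: 8.38
tcp_pos: [0.4944, -0.266, 0.1027]
eef_rot: [179.9, -0.1, 32.4]
wrist_force: [-0.1, 0.0, -0.2]
opening: 0.0855
gripper_force: 0.0
tcp [ 0.4944 -0.266   0.1027] rot [ 1.7987e+02 -9.0000e-02  3.2430e+01] -> row -0.16 0.08 7.47 -0.001
bar seat, top (array([ 0.6384, -0.1306]), np.float64(15.57), np.float64(46.1))
```

```bash
python3 -m crank '[[[-0.16,0.08,4,0,0],[-0.16,0.08,7.5,0,0],[-0.16,0.08,7.5,0,0],[-0.16,0.08,7.5,0,1],[-0.16,0.08,7.5,0,1],[-0.16,0.08,7.5,0,1],[-0.16,0.08,7.5,0,1],[-0.16,0.08,7.5,0,1]]]';  python3 -m crank '[[[0,0,-5,0,1],[0,0,-10,0,1],[0,0,-13,0,1],[0,0,-13,0,1]]]'; python3 -c "
from h import *
go((.5371,.1930,.15),1.35)"
```

```text
time_s: 9.43
tcp_pos: [0.4936, -0.2684, 0.0286]
eef_rot: [179.8, -0.1, 32.4]
wrist_force: [0.5, -0.3, 5.9]
opening: 0.0626
gripper_force: 67.8
time_s: 9.93
tcp_pos: [0.4935, -0.2685, 0.1595]
eef_rot: [179.6, -0.1, 32.4]
wrist_force: [-0.5, -0.0, -0.7]
opening: 0.0629
gripper_force: 67.0
tcp [ 0.4935 -0.2685  0.1595] rot [ 1.7965e+02 -1.2000e-01  3.2360e+01] -> row 28.39 -36.65 0.95 0.541
```

```bash
python3 -m crank '[[[3.5,-4.6,0,0.1,1],[7,-9.2,0,0.2,1],[10.6,-13.7,0,0.3,1],[14.2,-18.3,0,0.4,1],[17.8,-22.9,0,0.5,1],[21.3,-27.5,0,0.541,1],[24.9,-32,0,0.541,1],[28.39,-36.65,0,0.541,1]]]'; python3 -m crank '[[[0,0,1,0,1],[0,0,3,0,1],[0,0,3,0,1],[0,0,3,0,1]]]'
python3 - <<'E'
from h import *
go((.5371,.1930,.074),1.35)
z=manip.state()["tcp_pos"][2]
n="scene"; im=manip.grab_frame(n); g=cv2.cvtColor(im,cv2.COLOR_BGR2GRAY).astype(np.float32)
print(fit(g,n,z-.0286+.037,disc(0,.012),disc(.012,.017),(.537,.193),1))
cv2.imwrite('pics/s4.png',cv2.resize(im[150:280,280:410],(600,600),interpolation=cv2.INTER_CUBIC))
E
```

```text
time_s: 10.92
tcp_pos: [0.5348, 0.195, 0.1549]
eef_rot: [180.0, 0.1, 1.3]
wrist_force: [0.8, -0.9, -1.3]
opening: 0.0626
gripper_force: 66.9
time_s: 11.42
tcp_pos: [0.5355, 0.1923, 0.1258]
eef_rot: [180.0, 0.0, 1.2]
wrist_force: [-0.1, -1.0, -1.3]
opening: 0.0623
gripper_force: 66.8
tcp [0.5355 0.1923 0.1258] rot [1.7996e+02 4.0000e-02 1.2300e+00] -> row 0.16 -0.07 5.18 -0.002
(array([0.5359, 0.1917]), np.float64(2.63), np.float64(24.5))
```

View pics/s4.png

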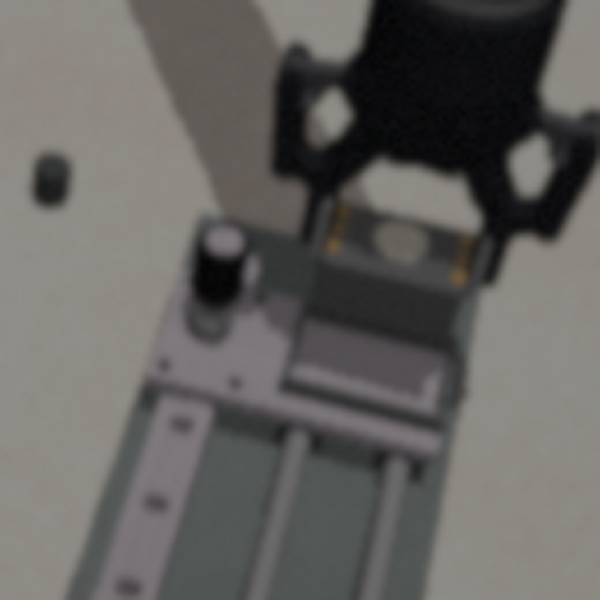

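Scene crop: the module (tag at about 402,240) hangs level above the pocket, which is at about (370,360), and the knob is clear at (222,265). I lower it slowly.

```bash
python3 -m crank '[[[0.16,-0.07,2,0,1],[0.16,-0.07,3.4,0,1],[0.16,-0.07,4,0,1],[0.16,-0.07,4.5,0,1],[0.16,-0.07,5,0,1],[0.16,-0.07,5.3,0,1],[0.16,-0.07,5.3,0,1],[0.16,-0.07,5.3,0,1]]]'
```

```text
time_s: 12.48
tcp_pos: [0.5371, 0.1947, 0.0734]
eef_rot: [180.0, -0.0, 1.4]
wrist_force: [-0.1, -0.3, -0.8]
opening: 0.0621
gripper_force: 66.9
```

```bash
python3 -m crank '[[[0,0.15,0,0,1],[0,0.15,0.1,0,1],[0,0.15,0.1,0,1],[0,0.15,0.1,0,1]]]'; python3 -m crank '[[[0,0,0,0,0],[0,0,0,0,0],[0,0,0,0,0],[0,0,-3,0,0],[0,0,-8,0,0],[0,0,-12,0,0],[-3,-9,-12,0,0],[-3,-14,-12,0,0]]]'
python3 - <<'E'
from h import *
for n in ["scene","top"]:
    im=manip.grab_frame(n); g=cv2.cvtColor(im,cv2.COLOR_BGR2GRAY).astype(np.float32)
    print(n,fit(g,n,.081,disc(0,.012),disc(.012,.017),(.537,.193),1))
    print("knob top",fit(g,n,.107,disc(0,.012),disc(.014,.019),(.539,.114),1))
    cv2.imwrite(f'pics/{n}5.png',cv2.resize(im[150:280,280:410] if n=="scene" else im[100:240,130:270],(600,600),interpolation=cv2.INTER_CUBIC))
E
```

```text
time_s: 12.98
tcp_pos: [0.5372, 0.1929, 0.0726]
eef_rot: [180.0, -0.0, 1.4]
wrist_force: [-1.2, -1.0, 4.4]
opening: 0.0622
gripper_force: 67.4
time_s: 13.98
tcp_pos: [0.5067, 0.3142, 0.1931]
eef_rot: [180.0, -0.1, 1.2]
wrist_force: [0.6, 0.6, 0.0]
opening: 0.0855
gripper_force: 0.0
scene (array([0.5355, 0.1921]), np.float64(1.28), np.float64(39.6))
knob top (array([0.5373, 0.1178]), np.float64(1.25), np.float64(15.4))
top (array([0.5381, 0.1925]), np.float64(1.07), np.float32(48.5))
knob top (array([0.5331, 0.1172]), np.float64(-1.81), np.float64(13.0))
```

View pics/scene5.png

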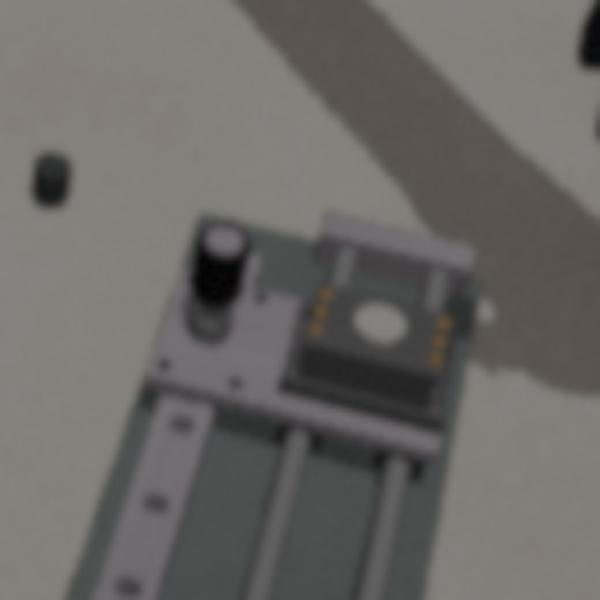

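View pics/top5.png

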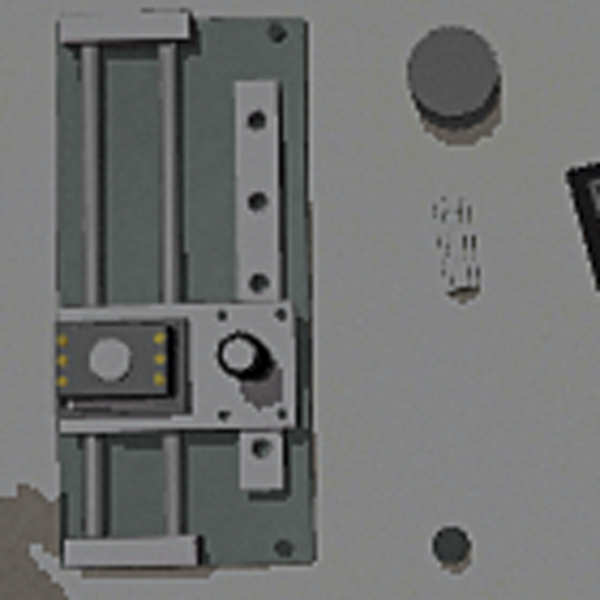

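Both modules are seated. In the scene crop the tag is at (380,323); in the top crop it is at (110,358), level inside the walls. The knob cap is at (226,240) in the scene crop and (241,354) in the top crop. I will pinch the knob with the fingers closing along the slide direction, which keeps them clear of the module.

Run:
```python
from h import *
print(toworld("top",[130+241.5/4.286-.5,100+354.5/4.286-.5],.107),toworld("scene",[280+226.5/4.615-.5,150+240.5/4.615-.5],.107))
print(manip.state()["joints"].round(1)); go((.5375,.115,.16),91.35)
```

```text
[[0.53804546 0.11209057]] [[0.53535651 0.11425864]]
[   5.9   20.4  -50.2   93.8   15.9   73.2 -135. ]
tcp [0.5018 0.3229 0.1931] rot [-1.7963e+02  5.0000e-02  2.0700e+00] -> row 2.81 20.91 3.31 -1.558
```

```bash
python3 -m crank '[[[1,3,0,0.15,0],[2,6,0,0.3,0]]]'
python3 - <<'E'
from h import *
print(manip.state()["joints"].round(1)); go((.5375,.1145,.16),91.35)
E
```

```text
time_s: 14.32
tcp_pos: [0.5277, 0.2542, 0.1919]
eef_rot: [180.0, 0.0, -16.0]
wrist_force: [0.4, 0.4, -0.0]
opening: 0.0855
gripper_force: 0.0
[  10.2   17.8  -45.9   95.4   13.3   72.5 -144.4]
tcp [0.5277 0.2542 0.1919] rot [ 1.800e+02  3.000e-02 -1.597e+01] -> row 4.79 13.16 3.19 1.268
```

```bash
python3 -m crank '[[[1,3,0,-0.17,0],[2,6,0,-0.35,0],[3.5,9,0,-0.52,0],[4.79,13.16,0,-0.7,0],[4.79,13.16,0,-0.88,0],[4.79,13.16,0,-1.06,0],[4.79,13.16,0,-1.24,0],[4.79,13.16,0,-1.42,0]]]'
python3 - <<'E'
from h import *
print(manip.state()["joints"].round(1)); go((.5375,.1140,.16),91.35)
E
```

```text
time_s: 15.32
tcp_pos: [0.5379, 0.1144, 0.192]
eef_rot: [-180.0, 0.0, 65.9]
wrist_force: [-0.2, 0.1, 0.8]
opening: 0.0854
gripper_force: 0.0
[ 34.   15.1 -55.7 100.1  13.1  71.7 -49.1]
tcp [0.5379 0.1144 0.192 ] rot [-179.99    0.     65.89] -> row -0.06 -0.02 3.2 -0.444
```

```bash
python3 -m crank '[[[0,0,1,-0.17,0],[0,0,2,-0.34,0],[0,0,3.2,-0.444,0],[0,0,5,-0.444,0],[0,0,5,-0.444,0],[0,0,5,-0.444,0]]]'
python3 - <<'E'
from h import *
go((.5378,.1138,.084),91.35)
E
```

```text
time_s: 16.08
tcp_pos: [0.5382, 0.1147, 0.1424]
eef_rot: [180.0, -0.0, 90.9]
wrist_force: [0.7, -0.5, 0.1]
opening: 0.0851
gripper_force: 0.0
tcp [0.5382 0.1147 0.1424] rot [179.99  -0.    90.93] -> row -0.09 -0.04 5.84 -0.007
```

```bash
python3 -m crank '[[[-0.08,-0.04,3,-0.007,0],[-0.08,-0.04,5.8,-0.007,0],[-0.08,-0.04,5.8,-0.007,0],[-0.08,-0.04,5.8,-0.007,0]]]'; python3 -m crank '[[[0,0,0,0,0.4],[0,0,0,0,0.7],[0,0,0,0,1],[0,0,0,0,1],[0,0,0,0,1],[0,0,0,0,1],[0,0,0,0,1]]]'
python3 - <<'E'
from h import *
s=manip.state(); print(s["joints"].round(1)); go((.5378,.1138,.084),91.35)
E
```

```text
time_s: 16.58
tcp_pos: [0.5385, 0.1142, 0.0855]
eef_rot: [179.9, -0.0, 91.4]
wrist_force: [0.5, -0.4, 0.9]
opening: 0.0856
gripper_force: 0.0
time_s: 17.45
tcp_pos: [0.5379, 0.1137, 0.0843]
eef_rot: [180.0, 0.0, 91.4]
wrist_force: [2.5, -0.4, 1.3]
opening: 0.0248
gripper_force: 58.7
[ 32.7  23.8 -55.9 106.4  22.4  61.6 -30.5]
tcp [0.5379 0.1137 0.0843] rot [179.98   0.    91.37] -> row 0.01 -0.01 0.03 0.0
```

```bash
python3 -m crank '[[[0,0,-0.4,0,1],[0,0,-0.8,0,1],[0,0,-1.05,0,1],[0,0,-1.05,0,1],[0,0,-1.05,0,1],[0,0,-1.05,0,1]]]'
python3 - <<'E'
from h import *
go((.5890,.1151,.095),91.35)
E
```

```text
time_s: 18.2
tcp_pos: [0.5374, 0.1137, 0.0944]
eef_rot: [-180.0, 0.0, 91.4]
wrist_force: [1.4, -0.6, -4.9]
opening: 0.0246
gripper_force: 59.1
tcp [0.5374 0.1137 0.0944] rot [-1.7996e+02  1.0000e-02  9.1380e+01] -> row 0.02 5.16 -0.06 0.001
```

```bash
python3 -m crank '[[[0,1,0,0,1],[0,2,0,0,1],[0,3,0,0,1],[0,4,0,0,1],[0,5.1,0,0,1],[0,5.1,0,0,1],[0,5.1,0,0,1],[0,5.1,0,0,1]]]'
python3 - <<'E'
from h import *
go((.5885,.1150,.0785),91.35)
E
```

```text
time_s: 19.2
tcp_pos: [0.5889, 0.1151, 0.095]
eef_rot: [179.9, -0.0, 91.4]
wrist_force: [2.0, 1.9, -5.7]
opening: 0.0253
gripper_force: 59.4
tcp [0.5889 0.1151 0.095 ] rot [179.94  -0.    91.38] -> row -0.0 -0.04 1.65 0.0
```

```bash
python3 -m crank '[[[0,0,0.3,0,1],[0,0,0.6,0,1],[0,0,0.9,0,1],[0,0,1.1,0,1],[0,0,1.1,0,1],[0,0,1.1,0,1]]]';python3 -m crank '[[[0,0,0.3,0,1],[0,0,0.6,0,1],[0,0,0.7,0,1],[0,0,0.7,0,1],[0,0,0.7,0,1],[0,0,0.7,0,1]]]'
```

```text
time_s: 19.95
tcp_pos: [0.5889, 0.1151, 0.084]
eef_rot: [180.0, 0.0, 91.4]
wrist_force: [-0.2, 2.0, 1.3]
opening: 0.0245
gripper_force: 59.6
time_s: 20.7
tcp_pos: [0.5902, 0.1151, 0.08]
eef_rot: [179.8, 0.1, 91.4]
wrist_force: [-3.7, -1.1, 19.0]
opening: 0.0246
gripper_force: 62.1
```

```bash
python3 -m crank '[[[0,-0.1,0.65,0,1],[0,-0.1,0.65,0,1],[0,-0.1,0.65,0,1]]]'
python3 - <<'E'
from h import *
for n in ["scene","top"]:
    im=manip.grab_frame(n); g=cv2.cvtColor(im,cv2.COLOR_BGR2GRAY).astype(np.float32)
    print(n,"round",fit(g,n,.081,disc(0,.012),disc(.012,.017),(.587,.194),1),"bar",fit(g,n,.043,grid(.009,.038),ring(.009,.038,.006),(.637,-.130),15.5))
    if n=="scene": cv2.imwrite('pics/s6.png',cv2.resize(im[130:310,150:390],(800,600),interpolation=cv2.INTER_CUBIC))
E
```

```text
time_s: 21.08
tcp_pos: [0.5909, 0.1154, 0.0785]
eef_rot: [179.6, 0.2, 91.3]
wrist_force: [-11.8, -6.1, 47.3]
opening: 0.0248
gripper_force: 67.2
scene round (array([0.5886, 0.1942]), np.float64(-0.39), np.float32(42.5)) bar (array([ 0.6368, -0.1307]), np.float64(15.06), np.float64(33.8))
top round (array([0.5902, 0.1916]), np.float64(3.16), np.float64(1.0)) bar (array([ 0.6382, -0.1306]), np.float64(14.98), np.float64(46.1))
```

View pics/s6.png

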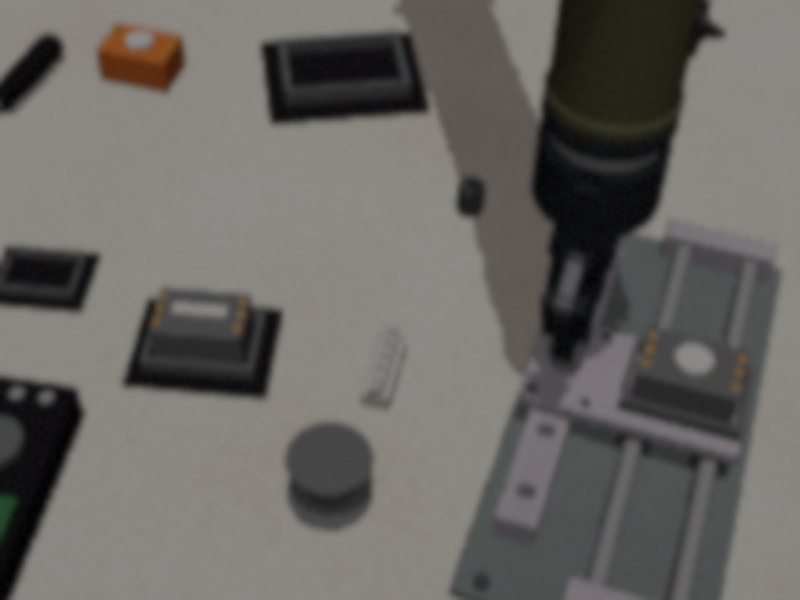

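My last call added the press on top of the one already commanded, which gave 47 N, so I back off to a moderate push. The scene crop shows both modules seated in their nests (tags at 198,308 and 693,358), the fingers on the knob, two holes showing ahead of the plate, and the bystanders untouched.

```bash
python3 -m crank '[[[0,0.05,-0.4,0,1],[0,0.05,-0.75,0,1],[0,0.05,-0.75,0,1],[0,0.05,-0.75,0,1],[0,0.05,-0.75,0,1]]]'
python3 - <<'E'
from h import *
n="scene"; im=manip.grab_frame(n); g=cv2.cvtColor(im,cv2.COLOR_BGR2GRAY).astype(np.float32)
print(fit(g,n,.081,disc(0,.012),disc(.012,.017),(.587,.194),1))
E
```

```text
time_s: 21.8
tcp_pos: [0.5895, 0.1153, 0.079]
eef_rot: [179.8, -0.0, 91.4]
wrist_force: [-0.3, 0.6, 10.0]
opening: 0.0248
gripper_force: 63.0
(array([0.5873, 0.1939]), np.float64(3.41), np.float32(42.4))
```

```bash
python3 -c "
from plant import manip
print(manip.sign_off())"
```

```text
the job is handed in; nothing more can be done
None
```

I handed the job in at about 22 s: the round-tag module is in the slide nest, the bar-tag module is in the middle tray, and the pin should be in hole 2 with the plunger held down at about 10 N (inferred from position and force). One earlier press peaked at 47 N through the fingers before I backed it off, and sign-off returned no verdict.

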